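Seat the microscope stage plate on its pins

TASK

The loose plate of the microscope stage has been left off its seat, on the landing at one end of the stage: nudge it with your fingertips up against the fence, and sideways along it, until its two small holes drop over the two locating pins and it lies flat and fully down in the seat. Only push the plate, do not lift it off the stage, and leave everything else where it stands.

Things in the scene. Friction and masses are not known exactly. Their poses are not given: they have to be found in the camera images.
- stage: dark steel microscope stage, fixed, 160 mm (its x) by 250 mm (its y). Origin on the table under the middle of its seat, midway between the pins; z up, +x to the fence (roughly away from the robot), y along the fence. Seat: the sunk middle, |y| below 57.5 mm, top at z = 14 mm. Landings: both ends, |y| 57.5 to 125 mm, x -85 to +61 mm, top at z = 22 mm. Open on all sides but the fence
- pin_far (a point): tip of the steel locating pin nearer the fence, at x = +42, y = 0, z = 21.5 mm of the stage. Pins are 11 mm thick with a cone top, 7 mm wide at the tip; they stand 7.5 mm above the seat and 0.5 mm below the landings, so the plate slides on over them level
- pin_near (a point): tip of the other, equal pin, at x = -42, y = 0, z = 21.5 mm of the stage
- fence (a point): middle of the fence's top inner edge, at x = +60.8, y = 0, z = 36 mm of the stage. The fence is a straight bar along the whole +x side. A plate lying squarely against it is in line with the pins (0.8 mm off centre, within the holes' play)
- plate: loose aluminium plate, 120 mm (its x) by 110 mm (its y), 10 mm thick, 0.33 kg, origin under its centre, z up, axes roughly the stage's. Through-holes 14 mm wide at its x = +42 and -42 mm, y = 0; a 36 mm viewing hole in the middle. Starts on either landing, 82 to 92 mm from the seat's middle, 10 to 24 mm short of the fence, turned up to 0.13 rad. Slides at 2 to 7 N, drops by its weight
- plate_top (a point): centre of the plate's top face, 10 mm above its origin. On a landing it is at z = 32 mm; seated it is at z = 24 mm (2 mm above the landings), over the seat's middle within 2 mm
- mount: loose specimen mount, black resin disc 30 mm across, 20 mm high, standing on the landing that the plate is not on; origin at the centre of its underside
- eyepiece: loose black microscope eyepiece standing on the table in front of the stage, 36 mm across, 46 mm high; origin under its centre
- dropper: loose amber dropper bottle standing behind the stage's fence, 38 mm across, 75 mm high; origin under its centre
- mouse: black computer mouse on the right of the table, 105 x 60 x 35 mm; origin under its centre
- tray: white open specimen tray on the left of the table, 140 x 100 x 30 mm; origin under its centre
- jar: white jar with a metal lid on the right of the table, 56 mm across, 50 mm high; origin under its centre
- screwdriver: screwdriver lying on the left of the table, 160 mm long; origin under its middle
Things that resemble listed ones, but are neither listed nor needed, are in the scene too. Several things have the shape of the plate; the one meant has the colours described above.

How it is judged:
At the end, for the whole second after the job is handed in: The plate lies in the seat over both pins: its underside within 2.5 mm of the seat, its centre within 4 mm of the seat's middle, square to the stage within 0.06 rad, level within 0.03 rad and at rest (z of plate in the frame of stage between 0.012 and 0.0165 m and horizontal distance between plate and stage below 0.004 m and angle between the x axis of plate and the x axis of stage, either way round below 0.06 rad and angle between plate's own z axis and vertical below 0.03 rad and linear speed of plate below 0.01 m/s); the robot touches nothing.
It fails at once if the plate is lifted (its centre more than 12 mm above the landing) (z of plate in the frame of stage above 0.034 m).
It fails at once if the plate is tipped by more than 0.35 rad (angle between plate's own z axis and vertical above 0.35 rad).
It fails at once if one of the other things (mount, eyepiece, dropper, mouse, tray, jar, screwdriver) is moved by more than 15 mm (distance of any of mount, eyepiece, dropper, mouse, tray, jar, screwdriver from where it was at the start of the episode above 0.015 m).
It also fails if it takes over 45 s, if anything falls off the work surface, if the arm or the gripper's body presses on something with over 40 N, if the wrist force passes 120 N, or if a joint passes its speed limit or range.

ROBOT

A 7-joint arm with a two-finger parallel gripper is mounted at the origin on the work surface. World frame = base frame: x ahead of the robot, y to its left, z up, the work surface at z = 0. Lengths are in m, angles in rad, forces in N, time in s.
With the tool pointing down it reaches from about 0.425 to 0.825 m from the base axis. Payload 3.6 kg.
Tool frame: the origin (TCP) lies at the very end of the fingers, on their centre line; the grasp point (between the pads) lies 19 mm behind it; z points along the fingers, y is the line along which they close (so a half turn about z gives the same grasp; the last joint's range is limited). The gripper opens to 93 mm and grips with 3 to 60 N. Pads are 15 mm wide; open, the fingers measure 128 mm over their backs; the gripper's body (75 mm by 188 mm) begins 65 mm behind the grasp point.
Start: joints at [-1.169, 0.615, -0.013, 1.423, 0.008, 1.103, -0.04], TCP at [0.27, 0.591, 0.219] pointing down, gripper open.
Joint ranges: [-3.12, 3.12], [-0.3, 2.06], [-1.34, 1.32], [0.26, 2.42], [-1.36, 4.5], [0.01, 1.98], [-2.84, 2.84]. Speed limits (rad/s): [2.79, 2.79, 3.14, 3.14, 3.14, 3.14, 3.14].

INTERFACE

Orientations are given as a unit quaternion [x, y, z, w].
In Python, from rig import env gives the robot as it stands.
- The arm moves only by the tool step_arm, never from a script. Its argument "series" is a list of rows, each an object with "claw": the opening in per cent of the stroke, from 0 (shut) to 100 (fully open); "xyz": the shift along the tool's x, y, z in cm, a list of three; "delta_rot": the turn, a rotation vector about the tool's x, y, z in degrees, a list of three. In form: [{"claw": claw, "xyz": [x, y, z], "delta_rot": [ax, ay, az]}, ...]. A call has 1 to 10 rows; each row shifts and turns the commanded pose from where the row before left it, along the tool's axes as they then stand; what a row does not reach is not made up. A row lasts 1/10 s, in which the tool goes at most 50 mm and 8.59 degrees, less where a joint would pass 70% of its speed; a pose out of reach is approached as far as the arm can. A call is refused whole if a number of a shift passes 5 or a number of a turn 8.59, either way. A call with a gripper value outside its range is refused whole. The fingers move at their own pace and stop on an object; "squeeze" is the grip in N (left out, the last holds). Time passes only in rows, so rows that do not move let the fingers close. It gives the time, the measured TCP pose, the force, the opening and the grip force at its end, in the units of the state.
- env.observe(): the state, without advancing time (a new reading comes with each control period).
- env.capture(name): name is "side" or "top" or "wrist"; returns a dict with "color" (384x512x3 uint8, red, green, blue), "range_z" (384x512 float32, m along the optical axis (not along the pixel's ray), 0 where there is no reading), "K" (3x3 intrinsics, pixels), "R" (3x3) and "t" (3): a world point X has camera coordinates R X + t. Camera axes: x right, y down, z forward; pixel columns grow to the right and rows downward; lengths in m; the calibration is good to about 2 mm. A picture is of the moment at which its call begins.
- env.close_job(): hands the job in; it is judged then, once.
Trained networks look in a picture, given as the dict that the camera call returned (one of the last four; its "shot" number tells which), for a name from the list of things; names that differ only in an ending like _2 or _b are one class to them, and where a whole thing is asked for, a point or a joint stands for the part that bears it (a point fixed in the world has none). Each returns a list of dicts, best first, with "confidence" (0 to 1); they miss things now and then, are a little off and sometimes report something else, mostly with a low value. They report only what shows in the picture. A call takes as long as a camera call. They do not tell look-alikes from the thing itself.
- env.look_for(target, picture): "extent" ([left, top, right, bottom] in pixels, round what is visible of it).
- env.mark_of(target, picture): "at" ([row, column] in pixels: a listed point, or the origin of a listed thing).
The state is a dict: "clock": time; "joint_pos": joint angles; "qvel": joint speeds; "joint_efforts": joint torques, N m; "ee_pos": TCP position; "orientation": TCP orientation; "ft_force": force on the tool from outside, world axes, zero at the start; "ft_torque": the same for the moment, N m; "grip_width": opening from 0.0 (shut) to 1.0 (fully open); "finger_force": force on a finger pad.
Only numpy, scipy, OpenCV 4.12 (cv2) and the standard library are available. Lean on these libraries where they do the work, as an engineer would, in place of code of your own. Each camera call takes 0.05 s, during which the arm holds its last target. There are 200 camera calls.

## Working session

There is one attempt and no reset: what is moved stays moved. The work goes in short steps, Python scripts to look and compute and a tool call to move; the robot and the scene stay as the last step left them, time stands still between calls to the robot, and variables do not carry over. Pictures are saved under pics/ and viewed, at most 10 in all, crops included, and the job is handed in when it is done.

Besides the shell and the picture viewer there is one more tool, called after "Call:" as name(argument=value, ...), one argument or row to a line, values as JSON. step_arm: Moves the arm, as the interface text tells. Its arguments: {"type":"object","properties":{"series":{"type":"array"},"squeeze":{"type":"number"}},"required":["series"]}

```bash
mkdir -p pics; cat > h.py <<'E'
import numpy as np,cv2
from rig import env
def pt(p,r,c,w=1):
    r=int(round(r));c=int(round(c))
    z=p["range_z"][max(r-w,0):r+w+1,max(c-w,0):c+w+1];z=np.median(z[z>0]) if (z>0).any() else np.nan
    return p["R"].T@(np.linalg.inv(p["K"])@[c,r,1]*z-p["t"])
def save(p,n): cv2.imwrite("pics/"+n,p["color"][:,:,::-1])
E
python3 - <<'E'
from h import *
np.set_printoptions(precision=4,suppress=True)
for n in("top","side"):
    p=env.capture(n);save(p,n+"0.png")
    for t in("pin_far","pin_near","fence","plate_top","plate","mount","eyepiece","dropper","stage"):
        for d in env.mark_of(t,p)[:3]: print(n,t,round(d["confidence"],2),np.round(d["at"]),pt(p,*d["at"]))
o=env.observe();print(o["clock"],o["ee_pos"],o["orientation"])
E
```

```text
top pin_far 0.94 [142. 218.] [0.6132 0.106  0.013 ]
top pin_near 0.63 [166. 225.] [0.5416 0.0861 0.0139]
top fence 0.66 [132. 221.] [0.6409 0.0963 0.0214]
top plate_top 0.94 [159. 252.] [0.5591 0.0072 0.0228]
top plate_top 0.79 [199. 311.] [ 0.442  -0.1618  0.0018]
top plate_top 0.73 [227. 170.] [0.3678 0.2475 0.0039]
top plate 0.94 [161. 252.] [0.5529 0.0073 0.0248]
top plate 0.8 [198. 310.] [ 0.4451 -0.1592  0.0004]
top plate 0.77 [284. 360.] [ 0.1969 -0.2937  0.0009]
top mount 0.64 [155. 222.] [0.5741 0.0945 0.0146]
top mount 0.55 [158. 191.] [0.5617 0.1812 0.042 ]
top mount 0.43 [159. 250.] [0.5592 0.013  0.0229]
top eyepiece 0.61 [210. 217.] [0.4115 0.1079 0.0425]
top eyepiece 0.48 [157. 194.] [0.5646 0.1727 0.0414]
top eyepiece 0.32 [166. 221.] [0.5417 0.0977 0.0148]
top stage 0.56 [155. 222.] [0.5741 0.0945 0.0146]
side pin_far 0.71 [170. 280.] [0.6181 0.0988 0.0153]
side pin_near 0.79 [178. 263.] [0.5458 0.0996 0.0139]
side fence 0.91 [163. 288.] [0.6461 0.0923 0.035 ]
side fence 0.49 [135. 209.] [0.5756 0.4487 0.003 ]
side plate_top 0.92 [310. 261.] [ 0.2175 -0.2846 -0.0019]
side plate_top 0.84 [239. 298.] [ 0.4495 -0.165  -0.0016]
side plate_top 0.83 [180. 194.] [ 0.3772  0.2447 -0.0023]
side plate 0.93 [187. 284.] [0.5574 0.0131 0.0232]
side plate 0.88 [179. 194.] [ 0.3792  0.2476 -0.0009]
side plate 0.72 [233. 292.] [ 0.4444 -0.1452  0.0093]
side mount 0.5 [163. 254.] [0.5657 0.1701 0.0267]
side mount 0.29 [297. 365.] [ 0.4126 -0.4228  0.0283]
side eyepiece 0.62 [196. 232.] [0.4177 0.0941 0.0048]
side dropper 0.48 [164. 293.] [0.6766 0.0988 0.0154]
side stage 0.7 [180. 270.] [0.54   0.0595 0.0311]
side stage 0.34 [168. 281.] [0.632  0.1091 0.012 ]
1.0 [0.2702 0.5911 0.2186] [ 0.2128  0.9771 -0.     -0.    ]
```

```bash
python3 -c "
import cv2,numpy as np
cv2.imwrite('pics/both.png',cv2.resize(np.vstack([cv2.imread('pics/top0.png')]),(800,600)))"
```

```text
(no output)
```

View pics/both.png

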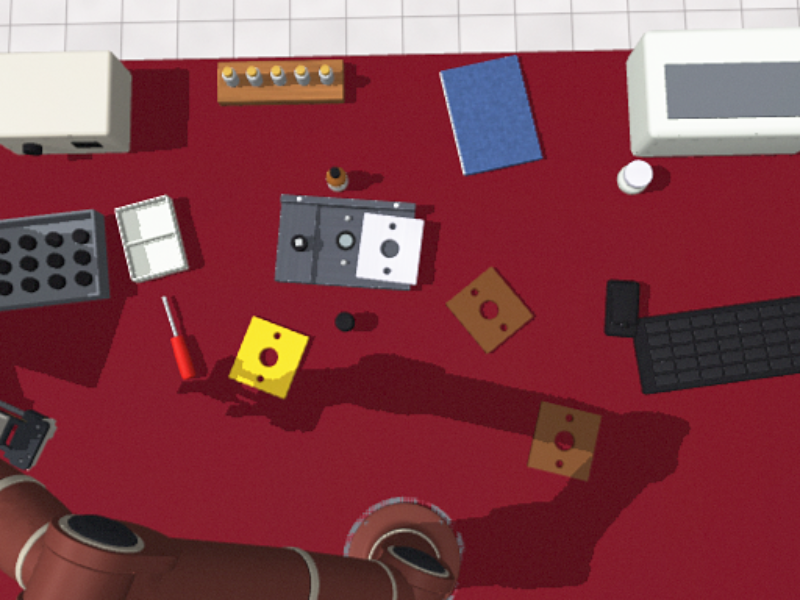

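View pics/side0.png

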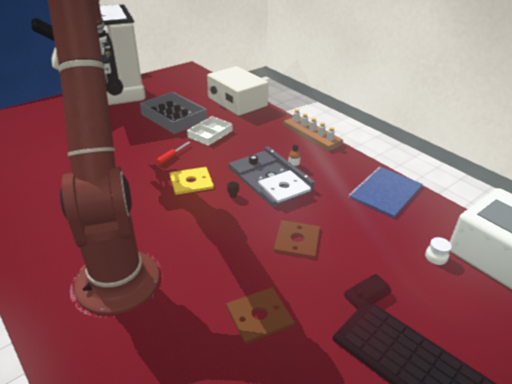

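The plate meant is the bright aluminium one at top (250,159), lying on the right (-y) landing. Things it could be taken for are the yellow (171,229), copper (313,198) and brown (361,282) plates, which lie on the table. The mount is at (191,155), the eyepiece at (221,206) and the dropper at (215,114). I'm moving to hover for a close wrist view.

Call:
step_arm(
  series=[
    {"claw": 100,"xyz": [0,0,0],"delta_rot": [0,0,-6.9]},
    {"claw": 100,"xyz": [0,0,0],"delta_rot": [0,0,-6.9]},
    {"claw": 100,"xyz": [0,0,0],"delta_rot": [0,0,-6.9]},
    {"claw": 100,"xyz": [-2.2,-4.2,0],"delta_rot": [0,0,0]},
    {"claw": 100,"xyz": [-2.2,-4.2,0],"delta_rot": [0,0,0]},
    {"claw": 100,"xyz": [-2.2,-4.2,0],"delta_rot": [0,0,0]},
    {"claw": 100,"xyz": [-2.2,-4.2,0],"delta_rot": [0,0,0]},
    {"claw": 100,"xyz": [-2.2,-4.2,0],"delta_rot": [0,0,0]},
    {"claw": 100,"xyz": [-2.2,-4.2,0],"delta_rot": [0,0,0]},
  ],
)

```text
clock: 1.9
ee_pos: [0.3857, 0.3291, 0.219]
orientation: [0.034, 0.999, 0.0, 0.0]
ft_force: [1.8, 0.1, 1.3]
grip_width: 1.001
finger_force: 0.0
```

Call:
step_arm(
  series=[
    {"claw": 100,"xyz": [-2.2,-4.2,0],"delta_rot": [0,0,0]},
    {"claw": 100,"xyz": [-2.2,-4.2,0],"delta_rot": [0,0,0]},
    {"claw": 100,"xyz": [-2.2,-4.2,0],"delta_rot": [0,0,0]},
    {"claw": 100,"xyz": [-2.2,-4.2,0],"delta_rot": [0,0,0]},
    {"claw": 100,"xyz": [-2.2,-4.2,0],"delta_rot": [0,0,0]},
    {"claw": 100,"xyz": [-2.2,-4.2,0],"delta_rot": [0,0,0]},
    {"claw": 100,"xyz": [0,0,0],"delta_rot": [0,0,0]},
  ],
)

```text
clock: 2.6
ee_pos: [0.5023, 0.0617, 0.2189]
orientation: [0.041, 0.999, -0.002, 0.001]
ft_force: [0.5, -1.9, -0.2]
grip_width: 1.003
finger_force: 0.0
```

```bash
python3 - <<'E'
from h import *
np.set_printoptions(precision=4,suppress=True)
o=env.observe();print(o["clock"],o["ee_pos"],o["orientation"],o["ft_force"])
p=env.capture("wrist");save(p,"w1.png");print("cam",-p["R"].T@p["t"],p["R"])
for t in("pin_far","pin_near","fence","plate_top"):
    for d in env.mark_of(t,p)[:2]: print(t,round(d["confidence"],2),np.round(d["at"]),pt(p,*d["at"]))
E
```

```text
2.6 [0.5023 0.0617 0.2189] [ 0.0406  0.9992 -0.0025  0.0014] [ 0.4643 -1.8717 -0.1865]
cam [0.4305 0.0678 0.3848] [[ 0.0813  0.9967 -0.005 ]
 [ 0.9608 -0.0771  0.2662]
 [ 0.2649 -0.0265 -0.9639]]
pin_far 0.79 [259. 298.] [0.6257 0.0999 0.0147]
pin_near 0.77 [192. 298.] [0.5393 0.1033 0.0219]
fence 0.82 [281. 296.] [0.6429 0.0944 0.035 ]
plate_top 0.86 [ 13. 432.] [0.3647 0.2526 0.0002]
plate_top 0.81 [224. 221.] [0.5703 0.0133 0.0225]
```

View pics/w1.png

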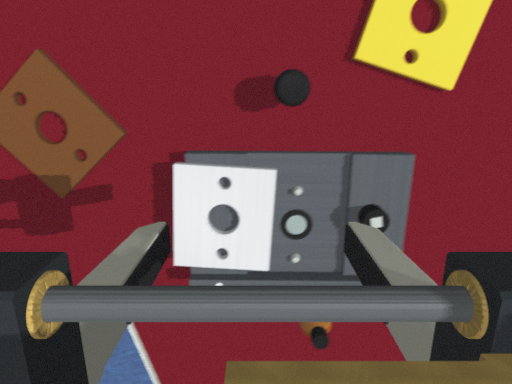

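The wrist view shows the white plate at about (222,218), the pins at (298,191) and (296,258), the fence along row ~278, and the mount at (374,218). I'll fit the plate corners and the stage frame.

```bash
cat >> h.py <<'E'
def onz(p,r,c,z):
    d=p["R"].T@(np.linalg.inv(p["K"])@[c,r,1.]);o=-p["R"].T@p["t"];return (o+d*(z-o[2])/d[2])[:2]
def plate(p,zt=.032):
    m=(p["color"].min(2)>150)
    n,l,s,_=cv2.connectedComponentsWithStats(m.astype(np.uint8))
    b=None
    for i in np.argsort(-s[1:,4])[:3]+1:
        q=np.argwhere(l==i);w=np.array([onz(p,r,c,zt) for r,c in q],np.float32)
        rc=cv2.minAreaRect(w*1000)
        print("comp",s[i],"rect mm",np.round(rc[0],1),np.round(rc[1],1),round(rc[2],2))
E
cat > m.py <<'E'
from h import *
np.set_printoptions(precision=4,suppress=True)
for k in range(2):
    p=env.capture("wrist");plate(p)
    for t,z in(("pin_far",.0215),("pin_near",.0215),("fence",.036),("plate_top",.032)):
        for d in env.mark_of(t,p)[:1]: print(t,round(d["confidence"],2),np.round(d["at"],1),onz(p,*d["at"],z))
    g=p["color"]; save(p,"m.png")
p=env.capture("top")
for t,z in(("pin_far",.0215),("pin_near",.0215),("fence",.036),("plate_top",.032)):
        for d in env.mark_of(t,p)[:1]: print("top",t,round(d["confidence"],2),np.round(d["at"],1),onz(p,*d["at"],z))
plate(p)
# stage seams: depth heights
p=env.capture("wrist")
H=lambda r,c:pt(p,r,c,2)
print([H(*a) for a in((200,200),(240,240),(175,315),(245,330),(180,390),(170,300))])
E
python3 m.py
```

```text
comp [ 161  167  103  108 8918] rect mm [561.6  16. ] [110.2 121.2] 81.85
comp [119 335  25  49 273] rect mm [ 738.2 -102.6] [75.2  7.4] 11.27
comp [275 221  18  18 268] rect mm [574.6  97.1] [19.1 20.6] 87.12
pin_far 0.93 [266.7 281.4] [0.6263 0.0931]
pin_near 0.79 [196.6 287.7] [0.5396 0.1041]
fence 0.92 [284.5 281.7] [0.6413 0.0917]
plate_top 0.74 [ 20.3 418.2] [0.3687 0.2348]
comp [ 162  167  103  108 8967] rect mm [561.6  16. ] [110.2 121.3] 81.83
comp [120 334  25  50 283] rect mm [ 737.9 -102.6] [76.6  7.4] 11.55
comp [276 220  18  19 268] rect mm [574.5  97.1] [19.1 21.7] 87.1
pin_far 0.57 [263.  282.2] [0.6219 0.0931]
pin_near 0.75 [195.  287.8] [0.5381 0.1032]
fence 0.82 [286.  283.7] [0.6438 0.0928]
plate_top 0.84 [130.5  37.9] [ 0.4483 -0.153 ]
top pin_near 0.71 [113.7 401.4] [ 0.6852 -0.4304]
top fence 0.45 [158.2  99.5] [0.5672 0.4454]
top plate_top 0.93 [198.7 311. ] [ 0.4399 -0.1586]
comp [    0     0   512    99 24562] rect mm [889.   -2.9] [1526.4  300.4] 88.7
comp [  74  125   44   55 1498] rect mm [586.3 457.4] [144.2 105. ] 14.66
comp [241 137  30  45 401] rect mm [557.2   2.4] [ 85.9 123. ] 83.22
[array([0.5344, 0.0051, 0.0321]), array([0.5845, 0.045 , 0.0321]), array([0.5192, 0.1342, 0.014 ]), array([0.6064, 0.1502, 0.0138]), array([0.5286, 0.2157, 0.022 ]), array([0.5123, 0.1175, 0.014 ])]
```

```bash
python3 - <<'E'
from h import *
np.set_printoptions(precision=4,suppress=True)
p=env.capture("wrist");g=p["color"].astype(int)
red=(g[...,0]-g[...,2])>50
# near edge: per column first non-red row, landing (mount side) and seat
for a,b,z in((290,345,.014),(358,405,.022)):
    w=[]
    for c in range(a,b,3):
        r=np.argmax(~red[130:200,c])+130-.5
        w.append(onz(p,r,c,z))
    w=np.array(w);k=np.polyfit(w[:,1],w[:,0],1);print("near edge x=k*y+b",k,w[0],w[-1])
# far side: fence inner edge via depth jump; print height profile
for c in(250,290,320):
    print(c,[(r,int(1000*pt(p,r,c,0)[2]),int(1000*pt(p,r,c,0)[0])) for r in range(262,290,2)])
# height map steps of landings along y : row 210
w=[]
for r in range(165,260,4):
    z=np.array([pt(p,r,c,0)[2] for c in range(320,370)]);i=np.argmax(z>.018);w.append(onz(p,r,320+i-.5,.022))
w=np.array(w);k=np.polyfit(w[:,0],w[:,1],1);print("landing edge y=k*x+b",k,w[0],w[-1],np.std(w[:,1]-np.polyval(k,w[:,0])))
cv2.imwrite("pics/c1.png",cv2.resize(p["color"][145:295,155:420,::-1],None,fx=3,fy=3,interpolation=cv2.INTER_CUBIC))
E
```

```text
near edge x=k*y+b [0.0778 0.4864] [0.494  0.1071] [0.4992 0.1668]
near edge x=k*y+b [0.1228 0.4769] [0.4998 0.18  ] [0.5075 0.229 ]
250 [(262, 32, 612), (264, 31, 615), (266, 31, 618), (268, 31, 620), (270, 31, 623), (272, 31, 625), (274, 13, 638), (276, 16, 639), (278, 22, 638), (280, 28, 638), (282, 31, 639), (284, 34, 639), (286, 315, 470), (288, 316, 470)]
290 [(262, 13, 625), (264, 14, 627), (266, 12, 631), (268, 14, 633), (270, 14, 636), (272, 13, 639), (274, 13, 641), (276, 15, 643), (278, 21, 642), (280, 25, 643), (282, 29, 643), (284, 33, 643), (286, 315, 471), (288, 317, 470)]
320 [(262, 13, 627), (264, 13, 630), (266, 12, 633), (268, 13, 636), (270, 14, 638), (272, 13, 641), (274, 13, 644), (276, 15, 645), (278, 19, 646), (280, 25, 645), (282, 28, 646), (284, 33, 645), (286, 315, 471), (288, 316, 471)]
landing edge y=k*x+b [-0.0868  0.2049] [0.5079 0.161 ] [0.6181 0.1513] 0.00032623902367624904
```

View pics/c1.png

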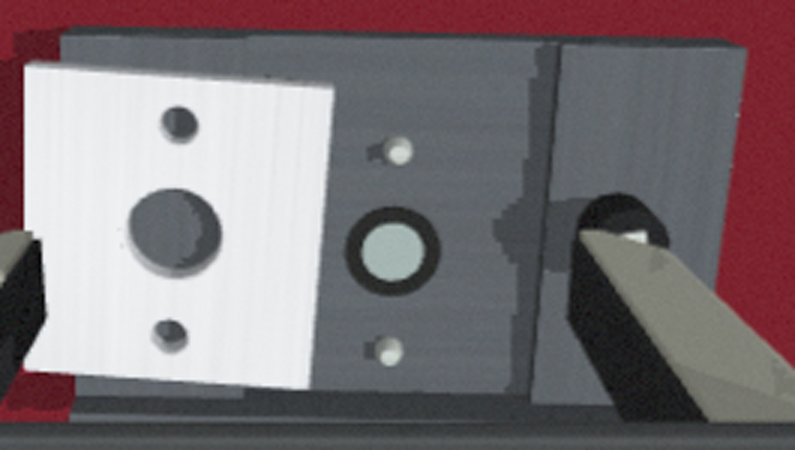

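Call:
step_arm(
  series=[
    {"claw": 50,"xyz": [2.2,-4.0,0],"delta_rot": [0,0,0.3]},
    {"claw": 50,"xyz": [0,0,4],"delta_rot": [0,0,0]},
    {"claw": 50,"xyz": [0,0,4],"delta_rot": [0,0,0]},
    {"claw": 50,"xyz": [0,0,4],"delta_rot": [0,0,0]},
    {"claw": 50,"xyz": [0,0,4],"delta_rot": [0,0,0]},
    {"claw": 50,"xyz": [0,0,3.2],"delta_rot": [0,0,0]},
    {"claw": 50,"xyz": [0,0,0],"delta_rot": [0,0,0]},
  ],
)

```text
clock: 4.4
ee_pos: [0.4722, 0.0318, 0.0234]
orientation: [0.036, 0.999, -0.001, -0.004]
ft_force: [-0.6, 0.1, 0.1]
grip_width: 0.507
finger_force: 0.0
```

```bash
python3 - <<'E'
from h import *
np.set_printoptions(precision=4,suppress=True)
o=env.observe();print(o["clock"],o["ee_pos"],o["orientation"],o["ft_force"],o["grip_width"])
p=env.capture("wrist");save(p,"w2.png");plate(p)
E
```

```text
4.4 [0.4722 0.0318 0.0234] [ 0.0363  0.9993 -0.0006 -0.0042] [-0.6188  0.0621  0.0918] 0.5065594743227971
comp [  145   295   206    67 12390] rect mm [523.   22.7] [110.6  41.8] 85.9
comp [ 305  222   51   64 1915] rect mm [481.  70.] [42.1 17.5] 16.85
comp [ 159  222   50   64 1875] rect mm [475.5  -8.5] [17.3 42.2] 64.6
```

View pics/w2.png

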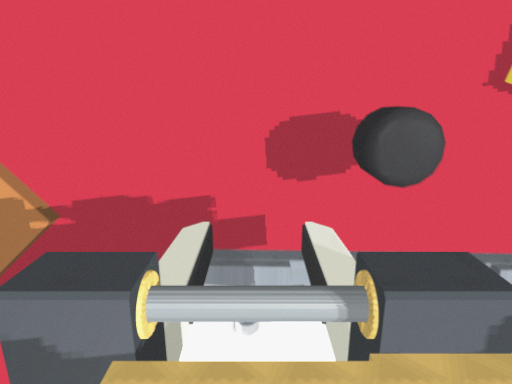

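Call:
step_arm(
  series=[
    {"claw": 50,"xyz": [0,-0.7,-0.3],"delta_rot": [0,0,0]},
    {"claw": 50,"xyz": [-0.9,0,0],"delta_rot": [0,0,0]},
    {"claw": 50,"xyz": [-0.6,0,0],"delta_rot": [0,0,0]},
    {"claw": 50,"xyz": [-0.5,0,0],"delta_rot": [0,0,0]},
    {"claw": 50,"xyz": [-0.4,0,0],"delta_rot": [0,0,0]},
    {"claw": 50,"xyz": [-0.4,0,0],"delta_rot": [0,0,0]},
    {"claw": 50,"xyz": [-0.3,0,0],"delta_rot": [0,0,0]},
    {"claw": 50,"xyz": [0,0,0],"delta_rot": [0,0,0]},
  ],
)

```text
clock: 5.25
ee_pos: [0.493, 0.0232, 0.0309]
orientation: [0.037, 0.999, -0.001, -0.013]
ft_force: [-17.7, 2.6, 26.3]
grip_width: 0.501
finger_force: 13.6
```

Call:
step_arm(
  series=[
    {"claw": 50,"xyz": [-0.2,0,0],"delta_rot": [0,0,0]},
    {"claw": 50,"xyz": [0,0,0],"delta_rot": [0,0,0]},
  ],
)

```text
clock: 5.45
ee_pos: [0.4931, 0.0232, 0.0308]
orientation: [0.037, 0.999, -0.001, -0.015]
ft_force: [-20.7, 2.8, 28.1]
grip_width: 0.501
finger_force: 14.8
```

```bash
python3 - <<'E'
from h import *
np.set_printoptions(precision=4,suppress=True)
p=env.capture("side");q=env.capture("wrist")
a=cv2.resize(p["color"][130:220,215:345,::-1],(780,540),interpolation=cv2.INTER_CUBIC)
cv2.imwrite("pics/s2.png",a)
for r in (300,310,320,330,340,350): print([pt(q,r,c,0).round(4) for c in (220,290)])
print([ (r,c,pt(p,r,c,1).round(3)) for r,c in ((182,275),(186,290),(190,300),(193,280))])
E
```

```text
[array([0.4682, 0.0165, 0.1313]), array([0.4692, 0.0321, 0.1316])]
[array([0.469 , 0.0167, 0.134 ]), array([0.4702, 0.0319, 0.1339])]
[array([0.4726, 0.0161, 0.1323]), array([0.4733, 0.0318, 0.133 ])]
[array([ 0.5489, -0.0026,  0.0312]), array([0.5512, 0.0371, 0.0319])]
[array([ 0.5552, -0.0032,  0.0315]), array([0.558 , 0.0368, 0.0317])]
[array([ 0.5619, -0.0039,  0.0314]), array([0.5646, 0.0365, 0.0317])]
[(182, 275, array([ 0.454, -0.056,  0.127])), (186, 290, array([0.57 , 0.   , 0.029])), (190, 300, array([ 0.578, -0.036,  0.031])), (193, 280, array([ 0.519, -0.01 ,  0.032]))]
```

View pics/s2.png

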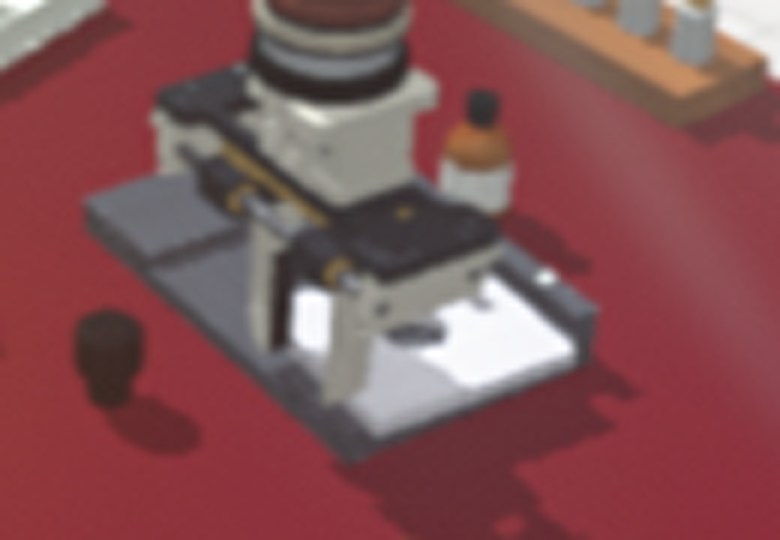

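Call:
step_arm(
  series=[
    {"claw": 50,"xyz": [0.8,0,0],"delta_rot": [0,0,0]},
    {"claw": 50,"xyz": [1.0,0,0],"delta_rot": [0,0,0]},
    {"claw": 50,"xyz": [0.5,0,0],"delta_rot": [0,0,0]},
    {"claw": 50,"xyz": [0,0,0],"delta_rot": [0,0,0]},
  ],
)

```text
clock: 5.95
ee_pos: [0.4846, 0.0245, 0.0302]
orientation: [0.036, 0.999, 0.0, 0.0]
ft_force: [-0.6, 0.0, 0.3]
grip_width: 0.504
finger_force: 0.0
```

```bash
python3 - <<'E'
from h import *
np.set_printoptions(precision=4,suppress=True)
for k in range(3):
    p=env.capture("wrist");o=env.observe();print(o["clock"],o["ee_pos"],o["orientation"],o["ft_force"],o["qvel"])
# plate near edge line seen between fingers
g=p["color"].min(2)
for c in (215,235,255,275,290):
    col=g[240:300,c].astype(int);print(c,[(240+i,col[i],int(pt(p,240+i,c,0)[2]*1000),pt(p,240+i,c,0)[:2].round(4)) for i in range(0,48,6)])
E
```

```text
6.0 [0.4851 0.0245 0.03  ] [0.0363 0.9993 0.0001 0.0005] [-0.2008  0.2002  0.1073] [ 0.0019  0.0113  0.0024 -0.0129  0.0005 -0.0033 -0.0008]
6.05 [0.4853 0.0245 0.0299] [0.0363 0.9993 0.0001 0.0006] [ 0.2018 -0.5669  0.4288] [-0.001   0.0084  0.0016 -0.0042 -0.0001 -0.0041 -0.0002]
6.1 [0.4853 0.0244 0.0297] [0.0364 0.9993 0.0001 0.0005] [0.2171 0.3835 0.0743] [ 0.0017  0.0034  0.001  -0.0001  0.0001 -0.0009 -0.0018]
215 [(240, np.int64(125), 20, array([ 0.4905, -0.0001])), (246, np.int64(124), 21, array([ 0.4936, -0.0003])), (252, np.int64(125), 22, array([ 0.4969, -0.0005])), (258, np.int64(206), 24, array([ 0.4996, -0.0006])), (264, np.int64(223), 31, array([0.4997, 0.0003])), (270, np.int64(246), 32, array([0.5027, 0.    ])), (276, np.int64(246), 31, array([ 0.5066, -0.0004])), (282, np.int64(246), 31, array([ 0.5103, -0.0008]))]
235 [(240, np.int64(120), 22, array([0.4907, 0.0113])), (246, np.int64(117), 21, array([0.4945, 0.0109])), (252, np.int64(119), 22, array([0.4978, 0.0107])), (258, np.int64(210), 23, array([0.5012, 0.0104])), (264, np.int64(200), 30, array([0.5011, 0.010
[... 697 characters left out ...]
), 20, array([0.5003, 0.0331])), (258, np.int64(164), 22, array([0.5031, 0.0329])), (264, np.int64(227), 26, array([0.5046, 0.0326])), (270, np.int64(247), 31, array([0.5058, 0.0323])), (276, np.int64(247), 31, array([0.5093, 0.0321])), (282, np.int64(247), 32, array([0.512 , 0.0318]))]
290 [(240, np.int64(121), 21, array([0.4931, 0.0419])), (246, np.int64(118), 22, array([0.4966, 0.0417])), (252, np.int64(133), 21, array([0.5005, 0.0416])), (258, np.int64(164), 22, array([0.5036, 0.0413])), (264, np.int64(231), 26, array([0.5054, 0.0409])), (270, np.int64(247), 31, array([0.5063, 0.0404])), (276, np.int64(247), 31, array([0.5098, 0.0402])), (282, np.int64(247), 31, array([0.5133, 0.04  ]))]
```

Call:
step_arm(
  series=[
    {"claw": 50,"xyz": [0.4,0,0.5],"delta_rot": [0,0,0]},
    {"claw": 50,"xyz": [0,0,0],"delta_rot": [0,0,0]},
    {"claw": 50,"xyz": [0,0,0],"delta_rot": [0,0,0]},
    {"claw": 50,"xyz": [0,0,0],"delta_rot": [0,0,0]},
  ],
)

```text
clock: 6.5
ee_pos: [0.4805, 0.0246, 0.0245]
orientation: [0.036, 0.999, -0.0, -0.0]
ft_force: [-1.1, -0.7, -0.2]
grip_width: 0.496
finger_force: 0.0
```

Call:
step_arm(
  series=[
    {"claw": 50,"xyz": [-0.5,0,0],"delta_rot": [0,0,0]},
    {"claw": 50,"xyz": [-0.3,0,0],"delta_rot": [0,0,0]},
    {"claw": 50,"xyz": [-0.2,0,0],"delta_rot": [0,0,0]},
    {"claw": 50,"xyz": [-0.2,0,0],"delta_rot": [0,0,0]},
    {"claw": 50,"xyz": [-0.2,0,0],"delta_rot": [0,0,0]},
    {"claw": 50,"xyz": [0,0,0],"delta_rot": [0,0,0]},
  ],
)

```text
clock: 7.1
ee_pos: [0.4931, 0.0231, 0.0244]
orientation: [0.037, 0.999, -0.0, -0.001]
ft_force: [-2.9, -0.9, 1.0]
grip_width: 0.498
finger_force: 1.6
```

Call:
step_arm(
  series=[
    {"claw": 50,"xyz": [-0.2,0,0],"delta_rot": [0,0,0]},
    {"claw": 50,"xyz": [-0.2,0,0],"delta_rot": [0,0,0]},
    {"claw": 50,"xyz": [-0.2,0,0],"delta_rot": [0,0,0]},
    {"claw": 50,"xyz": [-0.2,0,0],"delta_rot": [0,0,0]},
    {"claw": 50,"xyz": [-0.2,0,0],"delta_rot": [0,0,0]},
    {"claw": 50,"xyz": [-0.2,0,0],"delta_rot": [0,0,0]},
    {"claw": 50,"xyz": [0,0,0],"delta_rot": [0,0,0]},
  ],
)

```text
clock: 7.8
ee_pos: [0.5046, 0.0229, 0.0246]
orientation: [0.036, 0.999, -0.0, -0.002]
ft_force: [-5.3, -0.3, 3.0]
grip_width: 0.498
finger_force: 2.4
```

Call:
step_arm(
  series=[
    {"claw": 50,"xyz": [-0.2,0,0],"delta_rot": [0,0,0]},
    {"claw": 50,"xyz": [0,0,0],"delta_rot": [0,0,0]},
  ],
)

```text
clock: 8.0
ee_pos: [0.5047, 0.0229, 0.0245]
orientation: [0.036, 0.999, -0.0, -0.004]
ft_force: [-7.3, 1.2, 5.7]
grip_width: 0.498
finger_force: 3.7
```

Call:
step_arm(
  series=[
    {"claw": 50,"xyz": [1.0,0,0],"delta_rot": [0,0,0]},
    {"claw": 50,"xyz": [1.0,0,-2],"delta_rot": [0,0,0]},
    {"claw": 50,"xyz": [0,0,-4],"delta_rot": [0,0,0]},
    {"claw": 50,"xyz": [0,0,-4.5],"delta_rot": [0,0,0]},
    {"claw": 50,"xyz": [0,0,-4.5],"delta_rot": [0,0,0]},
    {"claw": 50,"xyz": [0,0,-4.5],"delta_rot": [0,0,0]},
    {"claw": 50,"xyz": [0,0,0],"delta_rot": [0,0,0]},
  ],
)

```text
clock: 8.7
ee_pos: [0.4942, 0.0247, 0.2264]
orientation: [0.036, 0.999, 0.001, 0.009]
ft_force: [0.7, 0.1, 0.2]
grip_width: 0.499
finger_force: 0.0
```

```bash
cat > st.py <<'E'
from h import *
np.set_printoptions(precision=4,suppress=True)
o=env.observe();print(o["clock"],o["joint_pos"],o["ee_pos"],o["orientation"],o["ft_force"])
p=env.capture("wrist");save(p,"w3.png");plate(p)
ds=[d for d in env.mark_of("pin_far",p)[:1]+env.mark_of("pin_near",p)[:1]]
for d in ds:print(d["confidence"],np.round(d["at"],1),onz(p,*d["at"],.0215))
E
python3 st.py
```

```text
8.7 [-0.0687  0.3581 -0.035   1.865   0.0162  0.8999  1.3873] [0.4942 0.0247 0.2264] [0.0361 0.9993 0.0011 0.0094] [0.7448 0.0637 0.1889]
comp [ 207  177  101   99 8368] rect mm [573.6  18.7] [110.4 121.6] 85.45
comp [314 215  19  13 163] rect mm [569.1  96. ] [20.8 12.8] 68.97
comp [398 217  11  11 108] rect mm [578.  186.3] [12.2 11.4] 3.05
0.74 [191.  327.4] [0.5381 0.1025]
```

View pics/w3.png

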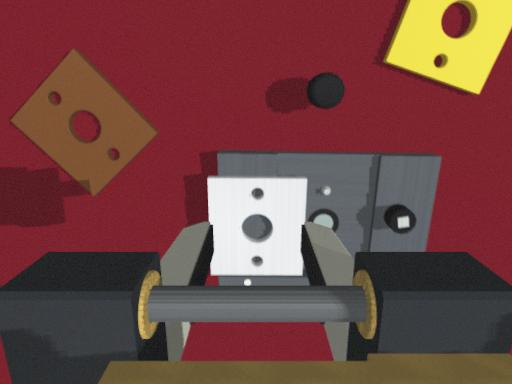

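Call:
step_arm(
  series=[
    {"claw": 50,"xyz": [0,0,0],"delta_rot": [0,0,8.24]},
    {"claw": 50,"xyz": [0,0,0],"delta_rot": [0,0,8.24]},
    {"claw": 50,"xyz": [0,0,0],"delta_rot": [0,0,8.24]},
    {"claw": 50,"xyz": [0,0,0],"delta_rot": [0,0,8.24]},
    {"claw": 50,"xyz": [0,0,0],"delta_rot": [0,0,8.24]},
    {"claw": 50,"xyz": [0,0,0],"delta_rot": [0,0,8.24]},
    {"claw": 50,"xyz": [0,0,0],"delta_rot": [0,0,8.24]},
    {"claw": 50,"xyz": [0,0,0],"delta_rot": [0,0,8.24]},
    {"claw": 50,"xyz": [0,0,0],"delta_rot": [0,0,8.24]},
    {"claw": 50,"xyz": [0,0,0],"delta_rot": [0,0,8.24]},
  ],
)

```text
clock: 9.85
ee_pos: [0.4877, 0.024, 0.2176]
orientation: [0.688, 0.726, -0.002, -0.001]
ft_force: [-0.3, -0.7, 0.9]
grip_width: 0.502
finger_force: 0.0
```

Call:
step_arm(
  series=[
    {"claw": 50,"xyz": [0,0,0],"delta_rot": [0,0,8.24]},
    {"claw": 50,"xyz": [-2.5,2.65,0],"delta_rot": [0,0,0]},
    {"claw": 50,"xyz": [-2.5,2.65,0],"delta_rot": [0,0,0]},
    {"claw": 50,"xyz": [-2.5,2.65,0],"delta_rot": [0,0,0]},
    {"claw": 50,"xyz": [0,0,0],"delta_rot": [0,0,0]},
    {"claw": 50,"xyz": [0,0,0],"delta_rot": [0,0,0]},
    {"claw": 50,"xyz": [0,0,0],"delta_rot": [0,0,0]},
  ],
)

```text
clock: 10.55
ee_pos: [0.5603, -0.0559, 0.2182]
orientation: [0.736, 0.677, -0.001, -0.001]
ft_force: [0.1, -0.0, -0.9]
grip_width: 0.496
finger_force: 0.0
```

```bash
python3 st.py
```

```text
10.55 [-0.1731  0.499   0.3617  1.6872 -0.2038  0.9957  0.1778] [ 0.5603 -0.0559  0.2182] [ 0.7356  0.6774 -0.0008 -0.0014] [ 0.1216 -0.0075 -0.9487]
comp [  203    33   125   114 12383] rect mm [574.9  18.8] [109.1 120.7] 85.31
comp [ 306  222   48   63 1682] rect mm [ 639.5 -163.5] [35.9 92.3] 16.38
comp [ 161  222   48   63 1678] rect mm [ 465.9 -149.5] [92.8 35.7] 64.15
0.71 [  6.3 309.2] [0.6244 0.095 ]
0.79 [  5.1 224.8] [0.5428 0.1029]
```

View pics/w3.png

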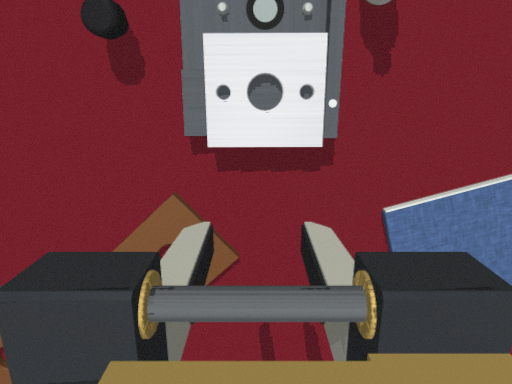

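Call:
step_arm(
  series=[
    {"claw": 50,"xyz": [0,0.8,3],"delta_rot": [0,0,0]},
    {"claw": 50,"xyz": [0,0,4],"delta_rot": [0,0,0]},
    {"claw": 50,"xyz": [0,0,4],"delta_rot": [0,0,0]},
    {"claw": 50,"xyz": [0,0,4],"delta_rot": [0,0,0]},
    {"claw": 50,"xyz": [0,0,3],"delta_rot": [0,0,0]},
    {"claw": 50,"xyz": [0,0,1.3],"delta_rot": [0,0,0]},
    {"claw": 50,"xyz": [0,0,0],"delta_rot": [0,0,0]},
    {"claw": 50,"xyz": [0,0,0],"delta_rot": [0,0,0]},
    {"claw": 50,"xyz": [0,0,0],"delta_rot": [0,0,0]},
  ],
)

```text
clock: 11.6
ee_pos: [0.5708, -0.0581, 0.0285]
orientation: [0.736, 0.677, 0.001, 0.001]
ft_force: [0.1, -0.5, -0.1]
grip_width: 0.506
finger_force: 0.0
```

Call:
step_arm(
  series=[
    {"claw": 50,"xyz": [0,0,0.35],"delta_rot": [0,0,0]},
    {"claw": 50,"xyz": [0,0,0],"delta_rot": [0,0,0]},
    {"claw": 50,"xyz": [0.6,0,0],"delta_rot": [0,0,0]},
    {"claw": 50,"xyz": [0.4,0,0],"delta_rot": [0,0,0]},
    {"claw": 50,"xyz": [0.3,0,0],"delta_rot": [0,0,0]},
    {"claw": 50,"xyz": [0.3,0,0],"delta_rot": [0,0,0]},
    {"claw": 50,"xyz": [0.3,0,0],"delta_rot": [0,0,0]},
    {"claw": 50,"xyz": [0,0,0],"delta_rot": [0,0,0]},
  ],
)

```text
clock: 12.4
ee_pos: [0.5709, -0.0395, 0.0232]
orientation: [0.736, 0.677, -0.0, 0.0]
ft_force: [-0.7, -2.6, 0.5]
grip_width: 0.498
finger_force: 1.3
```

Call:
step_arm(
  series=[
    {"claw": 50,"xyz": [0.3,0,-0.15],"delta_rot": [0,0,0]},
    {"claw": 50,"xyz": [0.5,0,0],"delta_rot": [0,0,0]},
    {"claw": 50,"xyz": [0.5,0,0],"delta_rot": [0,0,0]},
    {"claw": 50,"xyz": [0.5,0,0],"delta_rot": [0,0,0]},
    {"claw": 50,"xyz": [0.5,0,0],"delta_rot": [0,0,0]},
    {"claw": 50,"xyz": [0.5,0,0],"delta_rot": [0,0,0]},
    {"claw": 50,"xyz": [0.5,0,0],"delta_rot": [0,0,0]},
    {"claw": 50,"xyz": [0.5,0,0],"delta_rot": [0,0,0]},
    {"claw": 50,"xyz": [0.5,0,0],"delta_rot": [0,0,0]},
    {"claw": 50,"xyz": [0,0,0],"delta_rot": [0,0,0]},
  ],
)

```text
clock: 13.4
ee_pos: [0.5746, 0.0059, 0.0246]
orientation: [0.735, 0.678, 0.0, -0.001]
ft_force: [0.7, -0.8, -0.2]
grip_width: 0.499
finger_force: 0.0
```

```bash
cat > t.py <<'E'
from h import *
np.set_printoptions(precision=4,suppress=True)
o=env.observe();print(o["clock"],o["ee_pos"],o["orientation"],o["ft_force"])
m=np.array([.5836,.099]);e=o["ee_pos"][:2]-m;a=-.09;print("tcp stage",e[0]*np.cos(a)+e[1]*np.sin(a),-e[0]*np.sin(a)+e[1]*np.cos(a))
p=env.capture("wrist");save(p,"w4.png")
g=p["color"].min(2)
ys,xs=np.nonzero(g>200);print(xs.min(),xs.max(),ys.min(),ys.max())
for r in range(0,250,20):
    print(r,[(c,int(g[r,c]),(pt(p,r,c,1)*1000).round(0).astype(int).tolist()) for c in(180,256,330)])
for t in("pin_far","pin_near"):
  for d in env.mark_of(t,p)[:1]:print(t,d["confidence"],np.round(d["at"],1),onz(p,*d["at"],.0215))
E
python3 t.py
```

```text
13.4 [0.5746 0.0059 0.0246] [ 0.7354  0.6776  0.0005 -0.0007] [ 0.6962 -0.8211 -0.1588]
tcp stage -0.0005800790054008818 -0.09354684511443041
113 483 0 250
0 [(180, 211, [553, 120, 31]), (256, 215, [585, 117, 31]), (330, 212, [616, 114, 31])]
20 [(180, 213, [552, 112, 32]), (256, 213, [584, 109, 32]), (330, 213, [616, 107, 31])]
40 [(180, 215, [551, 104, 32]), (256, 214, [584, 101, 31]), (330, 212, [616, 99, 32])]
60 [(180, 214, [549, 96, 31]), (256, 214, [583, 93, 32]), (330, 209, [616, 90, 32])]
80 [(180, 217, [548, 87, 32]), (256, 18, [582, 85, 15]), (330, 215, [615, 82, 32])]
100 [(180, 212, [547, 79, 32]), (256, 55, [581, 76, 14]), (330, 211, [615, 73, 32])]
120 [(180, 214, [546, 70, 32]), (256, 80, [581, 66, 14]), (330, 65, [619, 63, 14])]
140 [(180, 218, [544, 61, 31]), (256, 77, [580, 56, 14]), (330, 212, [615, 55, 32])]
160 [(180, 211, [543, 51, 32]), (256, 217, [579, 48, 32]), (330, 216, [614, 45, 32])]
180 [(180, 216, [542, 42, 33]), (256, 214, [578, 39, 32]), (330, 207, [614, 36, 32])]
200 [(180, 212, [540, 31, 32]), (256, 211, [578, 29, 33]), (330, 204, [614, 25, 32])]
220 [(180, 213, [539, 21, 33]), (256, 213, [577, 18, 32]), (330, 204, [614, 15, 32])]
240 [(180, 134, [542, 17, 48]), (256, 80, [575, 3, 22]), (330, 133, [610, 11, 48])]
```

Call:
step_arm(
  series=[
    {"claw": 50,"xyz": [0.4,0,0],"delta_rot": [0,0,0]},
    {"claw": 50,"xyz": [0.4,0,0],"delta_rot": [0,0,0]},
    {"claw": 50,"xyz": [0.4,0,0],"delta_rot": [0,0,0]},
    {"claw": 50,"xyz": [0.4,0,0],"delta_rot": [0,0,0]},
    {"claw": 50,"xyz": [0.4,0,0],"delta_rot": [0,0,0]},
    {"claw": 50,"xyz": [0,0,0],"delta_rot": [0,0,0]},
  ],
)

```text
clock: 14.15
ee_pos: [0.5764, 0.0247, 0.0247]
orientation: [0.736, 0.677, 0.0, -0.0]
ft_force: [-0.5, -1.1, 0.8]
grip_width: 0.498
finger_force: 0.7
```

```bash
cat > u.py <<'E'
from h import *
np.set_printoptions(precision=4,suppress=True)
o=env.observe();print(o["clock"],o["ee_pos"],o["ft_force"])
m=np.array([.5836,.099]);a=-.09;R=np.array([[np.cos(a),np.sin(a)],[-np.sin(a),np.cos(a)]])
print("tcp stage",R@(o["ee_pos"][:2]-m))
p=env.capture("wrist");save(p,"w4.png")
H=np.full((384,512),np.nan)
yy,xx=np.mgrid[0:384,0:512];c=np.stack([xx,yy,np.ones_like(xx)],-1)@np.linalg.inv(p["K"]).T*p["range_z"][...,None]
W=(c-p["t"])@p["R"]
s=(W[...,:2]-m)@R.T
ok=(abs(W[...,2]-.032)<.0025)&(p["range_z"]>0)&(p["color"].min(2)>120)&(yy<250)
q=s[ok]*1000;print("plate-top pts",ok.sum(),"x",np.percentile(q[:,0],[.5,99.5]),"y",np.percentile(q[:,1],[.5,99.5]),"z",np.median(W[ok][:,2]))
# plane fit
A=np.c_[s[ok],np.ones(ok.sum())];print("plane",np.linalg.lstsq(A,W[ok][:,2],rcond=None)[0])
k=np.array([[ (q[(abs(q[:,1]-y)<2)][:,0].min(),q[(abs(q[:,1]-y)<2)][:,0].max())] for y in(-40,-25,-10,5) if (abs(q[:,1]-y)<2).sum()>5]).squeeze();print("x edges by y",k)
n,l,st,ce=cv2.connectedComponentsWithStats(((~ok)&(yy<250)).astype(np.uint8))
for i in range(1,n):
    if 60<st[i,4]<6000 and st[i,1]>0: 
        b=st[i];r,cc=b[1]+b[3]/2-.5,b[0]+b[2]/2-.5
        print("hole",b,R@(onz(p,r,cc,.032)-m)*1000)
E
python3 u.py
```

```text
14.15 [0.5764 0.0247 0.0247] [-0.5044 -1.0627  0.7647]
tcp stage [-0.0004 -0.0746]
plate-top pts 52934 x [-61.2316  58.3165] y [-65.5077  36.855 ] z 0.03167180402656944
plane [-0.001  -0.0089  0.0316]
x edges by y [[-61.5329  59.3275]
 [-61.6988  59.2756]
 [-61.7898  58.9223]
 [-62.0757 103.8437]]
hole [ 214   75   77   79 4747] [ -1.624  -10.4318]
hole [147  98  31  33 725] [-43.0827 -10.7214]
hole [327 100  31  31 721] [ 39.8507 -10.5931]
```

Call:
step_arm(
  series=[
    {"claw": 50,"xyz": [0.3,0.1,0],"delta_rot": [0,0,0]},
    {"claw": 50,"xyz": [0.2,0.1,0],"delta_rot": [0,0,0]},
    {"claw": 50,"xyz": [0.2,0.05,0],"delta_rot": [0,0,0]},
    {"claw": 50,"xyz": [0,0,0],"delta_rot": [0,0,0]},
  ],
)

```text
clock: 14.6
ee_pos: [0.5773, 0.0278, 0.0246]
orientation: [0.737, 0.676, -0.003, -0.0]
ft_force: [-3.1, -4.9, 4.4]
grip_width: 0.501
finger_force: 3.1
```

```bash
cat >> u.py <<'E'
f=(W[...,2]>.0345)&(W[...,2]<.0385)&(s[...,0]>.05)&(s[...,0]<.08)&(abs(s[...,1])<.05)&(yy<250)
for y in(-.04,-.02,0,.02):
    v=s[f&(abs(s[...,1]-y)<.004)][:,0]
    if len(v): print("fence top x",y,v.min(),v.max(),len(v))
E
python3 u.py
```

```text
14.6 [0.5773 0.0278 0.0246] [-3.12   -4.9334  4.4234]
tcp stage [ 0.0001 -0.0715]
plate-top pts 53203 x [-60.6269  58.8153] y [-62.5786  39.8647] z 0.03162652537595993
plane [-0.0011 -0.009   0.0316]
x edges by y [[-61.0783  59.3225]
 [-61.3007  59.146 ]
 [-61.4833  59.1224]
 [-61.1803 112.6666]]
hole [ 213   75   78   79 4757] [-1.0637 -7.2549]
hole [147  99  30  32 718] [-42.4861  -7.6467]
hole [327 100  31  31 729] [40.4956 -7.5373]
fence top x -0.04 0.05854346452647525 0.07289555685773211 490
fence top x -0.02 0.058408324816458454 0.07311797161551968 551
fence top x 0 0.058383338215094206 0.07306703627912384 607
fence top x 0.02 0.05835210874596387 0.07297975612445416 667
```

Call:
step_arm(
  series=[
    {"claw": 50,"xyz": [0.1,-0.15,0],"delta_rot": [0,0,0]},
    {"claw": 50,"xyz": [0.2,0,0],"delta_rot": [0,0,0]},
    {"claw": 50,"xyz": [0,0,0],"delta_rot": [0,0,0]},
  ],
)

```text
clock: 14.95
ee_pos: [0.5783, 0.0363, 0.0245]
orientation: [0.735, 0.678, 0.001, -0.001]
ft_force: [-0.8, -0.4, -0.7]
grip_width: 0.499
finger_force: 0.0
```

```bash
python3 u.py
```

```text
14.95 [0.5783 0.0363 0.0245] [-0.81   -0.3627 -0.7412]
tcp stage [ 0.0003 -0.063 ]
plate-top pts 331 x [-34.4285 105.6908] y [-55.0816  41.6985] z 0.03228244003010411
plane [ 0.0018 -0.0014  0.0321]
x edges by y []
fence top x -0.04 0.0583117971852469 0.07318797632805071 462
fence top x -0.02 0.058425987429831246 0.0729855179423271 521
fence top x 0 0.05818046605459249 0.07309107836069467 569
fence top x 0.02 0.058258746464272135 0.07304182416900266 649
```

The plate seems to have dropped. I'm backing off, lifting and checking.

Call:
step_arm(
  series=[
    {"claw": 50,"xyz": [-0.5,0,0],"delta_rot": [0,0,0]},
    {"claw": 50,"xyz": [-1.0,0,-1],"delta_rot": [0,0,0]},
    {"claw": 50,"xyz": [-2,0,-4],"delta_rot": [0,0,0]},
    {"claw": 50,"xyz": [-2,0,-4],"delta_rot": [0,0,0]},
    {"claw": 50,"xyz": [-2,0,-4],"delta_rot": [0,0,0]},
    {"claw": 50,"xyz": [0,0,-4],"delta_rot": [0,0,0]},
    {"claw": 50,"xyz": [0,0,0],"delta_rot": [0,0,0]},
    {"claw": 50,"xyz": [0,0,0],"delta_rot": [0,0,0]},
  ],
)

```text
clock: 15.8
ee_pos: [0.572, -0.0419, 0.1961]
orientation: [0.736, 0.676, 0.001, 0.001]
ft_force: [-0.7, 0.2, -1.7]
grip_width: 0.498
finger_force: 0.0
```

```bash
sed -i 's/-\.032)<\.0025/-.024)<.003/; s/cc,\.032/cc,.024/' u.py; python3 u.py
```

```text
15.8 [ 0.572  -0.0419  0.1961] [-0.6639  0.1888 -1.6577]
tcp stage [ 0.0011 -0.1414]
plate-top pts 9087 x [-61.4033  57.6756] y [-56.7539  13.8433] z 0.02411261467376868
plane [-0.0013 -0.0023  0.024 ]
x edges by y [[-61.8744  58.6117]
 [-62.0836  58.4944]
 [-61.3114  57.7746]
 [-61.49    57.7739]]
hole [200  11  15  17 152] [-43.4     -2.1175]
hole [291  12  15  16 151] [39.7822 -2.0982]
fence top x -0.04 0.058649476345963195 0.07279772297967697 153
fence top x -0.02 0.05828498416295508 0.07246279618587921 152
fence top x 0 0.05848821738193353 0.07276156025250839 158
```

View pics/w4.png

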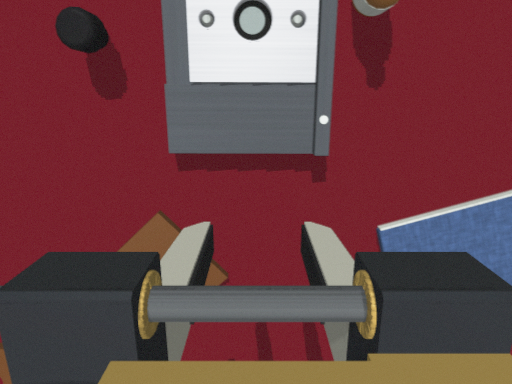

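The wrist view shows both pins standing in the small holes at (206,19) and (298,19). The plate's top is level at z = 24.1 mm, square to the fence, and the robot is clear. Handing in.

```bash
python3 -c "
from rig import env
print(env.close_job())"
```

```text
the job is handed in; nothing more can be done
None
```

The plate was pushed against the fence and along it until it dropped over both pins; before hand-in I measured its top level at 24.1 mm, square to the stage, with the arm clear. The job is handed in, but the call returned no verdict.

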